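# Clip the blue marker into the desk stand

### The job

Take the blue marker from the wooden rack and press it down past the two yellow sprung jaws of the grey clip stand, until it lies level and fully home in both white forks, about centred lengthways, and let go of it. Leave the green and the orange marker in the rack where they are.

Things in the scene. Friction and masses are not known exactly. Their poses are not given: they have to be found in the camera images.
- blue_marker_mid (a point): Middle of the blue marker, on its axis: a round felt pen 18 mm thick, 140 mm long, 20 to 45 g, blue with thin white rings and a black cap end. x runs along it; it may have rolled about x. It lies level, axis 35 mm above the table, in one of three open-topped notches of a fixed dark wooden rack; the order varies.
- green_marker_mid (a point): Middle of the green marker: same size, in another notch, to be left there. The notches are 75 mm apart. The rack's two notched bars (12 mm thick, 36 mm high) cross each marker 50 mm either side of its middle; between the bars is only a plate 4 mm thick, so a marker can be gripped at its middle from above and lifted straight out.
- orange_marker_mid (a point): Middle of the orange marker: same size, in the remaining notch of the rack, to be left there.
- clip_seat (a point): The marker's middle when seated, 60 mm above the table; x along the seated marker (either way), z up. Fixed grey stand, base 130x90x14 mm; two white vee forks 12 mm thick at x = +-38 mm, gap 34 mm, +y prongs 93 mm tall; free between forks. Yellow jaws hinged low at x = +-49 mm, top 98 mm, noses 73 mm up: a level marker pushed straight down (5 to 12 N) swings them to -y; they spring back over it.
Mind the look-alikes: they are no part of the job. Of the things that look like the part that bears blue_marker_mid, the larger one is meant. What is shaped like the part that bears clip_seat but pink or purple is not meant.

How it is judged:
By the outcome, as a careful person would: the job done as asked, in the order asked, and still so for the second after the job is handed in, with the robot touching nothing.
It also fails if it takes over 35 s, if anything falls off the work surface, if the arm or the gripper's body presses on something with over 40 N, if the wrist force passes 120 N, or if a joint passes its speed limit or range.

### The arm

A 6-joint arm with a two-finger parallel gripper is mounted at the origin on the work surface. World frame = base frame: x ahead of the robot, y to its left, z up, the work surface at z = 0. Lengths are in mm, angles in rad, forces in N, time in s.
With the tool pointing down it reaches from about 300 to 775 mm from the base axis. Payload 14.6 kg.
Tool frame: the origin (TCP) lies on the centre line of the jaws, within the pads' length; the fingertips stand 19 mm ahead of it and the grasp point (between the pads) is the TCP (bot.tip_reach is the distance from the TCP to the fingertips, in mm); z points along the fingers, y is the line along which they close (so a half turn about z gives the same grasp; the last joint's range is limited). The gripper opens to 85 mm and grips with 20 to 120 N. Pads are 22 mm wide; open, the fingers measure 114 mm over their backs; the gripper's body (76 mm by 85 mm) begins 54 mm behind the grasp point. The pads swing forward as they close: fully open they stand 13 mm farther back than shut.
Start: joints at [-1.406, 0.3, 1.521, -0, 1.321, -0.067], TCP at [126.345, -535.282, 223.581] pointing down, gripper open.
Joint ranges: [-3.03, 3.03], [-0.79, 2.21], [0.23, 2.52], [-1.04, 4.18], [0, 3.07], [-2.55, 2.55]. Speed limits (rad/s): [2.22, 2.22, 2.57, 3.14, 3.14, 3.14].

### API

Orientations are given as a unit quaternion [w, x, y, z].
In Python, from rig import bot gives the robot as it stands. Calls block until the motion is done:
- bot.move_to(position, orientation): joint-space move of the TCP to a pose.
- bot.servo_line(position, attitude=None, speed=150, until_force=None): straight line of the TCP; attitude=None keeps the orientation; speed is the mean speed in mm/s. With until_force (N) it stops when the force on the tool has changed by that much, and returns True; else False.
- bot.move_joints(angles): joint-space move.
- bot.move_gripper(opening, grip_force=None): finger opening in mm; grip_force is the grip in N (None keeps the last); returns when the fingers have stopped.
- bot.dwell(seconds).
- bot.ik(position, orientation): joint angles nearest the present ones, or None.
- bot.read_state(): the state.
- bot.read_camera(name): name is "side" or "top"; returns a dict with "image" (480x640x3 uint8, blue, green, red), "depth" (480x640 float32, mm along the optical axis (not along the pixel's ray), 0 where there is no reading), "fovy" (degrees; the focal length in pixels is half the picture's height over the tangent of half this angle, whatever the lens; pixels are square), "cx", "cy" (the principal point, pixels), "k1" (the pictures are not rectified: a ray, as slopes to the right and down, at radius r is drawn at 1 + k1 r^2 times it, then the intrinsics apply), "eye" and "attitude" of the camera in the world. Camera axes: x right, y down, z forward; pixel columns grow to the right and rows downward; lengths in mm; the calibration is good to about 2 mm. A picture is of the moment at which its call begins.
A pose or a line that the arm cannot do raises bot.MotionError and nothing moves.
- bot.finish_job(): hands the job in; it is judged then, once.
The state is a dict: "clock": time; "joint_positions": joint angles; "qvel": joint speeds; "effort": joint torques, N m; "ee_pos": TCP position; "tool_rot": TCP orientation; "ft_force": force on the tool from outside, world axes, zero at the start; "moment": the same for the moment, N m; "grip_width": finger opening in mm; "grip_force": force on a finger pad.
Only numpy, scipy, OpenCV 4.12 (cv2) and the standard library are available. Lean on these libraries where they do the work, as an engineer would, in place of code of your own. Each camera call takes 0.05 s, during which the arm holds its last target. There are 200 camera calls.

## Working session

There is one attempt and no reset: what is moved stays moved. The work goes in short steps, each a Python script; the robot and the scene stay as the last script left them, time stands still between calls to the robot, and variables do not carry over. Pictures are saved under pics/ and viewed, at most 10 in all, crops included, and the job is handed in when it is done.

```bash
mkdir -p pics; ls; cat > h.py <<'E'
import numpy as np, cv2, pickle
from scipy.spatial.transform import Rotation as R
def rot(q): return R.from_quat([q[1],q[2],q[3],q[0]]).as_matrix()
def K(c):
    f=240/np.tan(np.radians(c["fovy"])/2); return f
def rays(c,uv):
    f=K(c); d=(np.asarray(uv,float).reshape(-1,2)-[c["cx"],c["cy"]])/f
    s=d.copy()
    for _ in range(20): s=d/(1+c["k1"]*(s**2).sum(1,keepdims=True))
    return np.c_[s,np.ones(len(s))]
def onplane(c,uv,z):
    r=rays(c,uv)@rot(c["attitude"]).T; e=np.array(c["eye"]); return e+r*((z-e[2])/r[:,2])[:,None]
def bydepth(c,uv):
    uv=np.asarray(uv).reshape(-1,2); D=c["depth"][uv[:,1].astype(int),uv[:,0].astype(int)]
    return np.array(c["eye"])+(rays(c,uv)*D[:,None])@rot(c["attitude"]).T, D
E
python3 - <<'E'
from h import *
from rig import bot
for n in("top","side"):
    c=bot.read_camera(n); pickle.dump(c,open(n+".pkl","wb")); cv2.imwrite(f"pics/{n}0.png",c["image"])
    print({k:v for k,v in c.items() if k not in("image","depth")})
print(bot.read_state())
E
```

```text
pics
{'fovy': 52.180992497246315, 'cx': 325.0202354418985, 'cy': 229.5837052868821, 'k1': -0.05771405941293397, 'eye': array([ 419.18437383,   53.25338246, 1019.9618019 ]), 'attitude': array([ 0.02971205, -0.70567432,  0.70727469, -0.03005754])}
{'fovy': 49.99904166610556, 'cx': 323.77860722468773, 'cy': 227.20816543678652, 'k1': -0.06382546507663546, 'eye': array([ 375.79199331, 1079.04893916,  717.87077951]), 'attitude': array([ 0.02415453, -0.03840379,  0.87270955, -0.48612729])}
{'clock': 0.1, 'joint_positions': array([-1.40560150e+00,  3.00432229e-01,  1.52154438e+00,  2.30193554e-05,
        1.32072210e+00, -6.66115738e-02]), 'qvel': array([ 0.0010582 , -0.00049726, -0.00155034, -0.00133189,  0.00114906,
        0.00087345]), 'effort': array([ 3.92456450e-04, -5.44379175e+01, -3.62371266e+01, -1.35211749e-04,
        3.05005080e-03, -1.17336054e-05]), 'ee_pos': array([ 126.31288464, -535.05995688,  223.05817316]), 'tool_rot': array([-5.52903746e-04,  9.93290918e-01,  1.15641023e-01, -1.61119782e-05]), 'ft_force': array([0.95534355, 0.31978353, 0.88490256]), 'moment': array([ 0.01976935, -0.00873019, -0.01800355]), 'grip_force': 0.0, 'grip_width': 85.24341399804983}
```

View pics/top0.png

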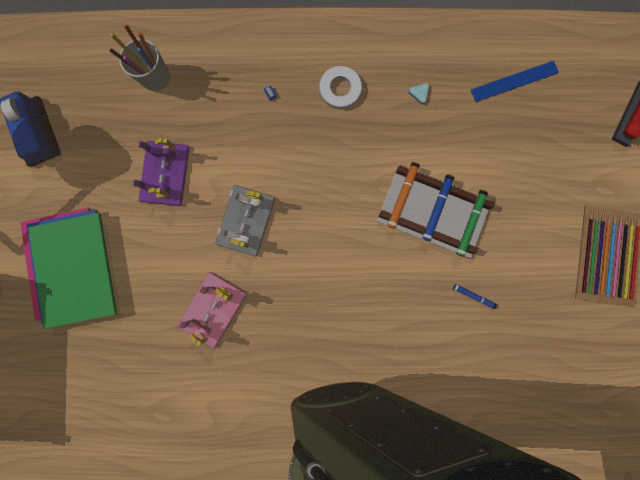

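View pics/side0.png

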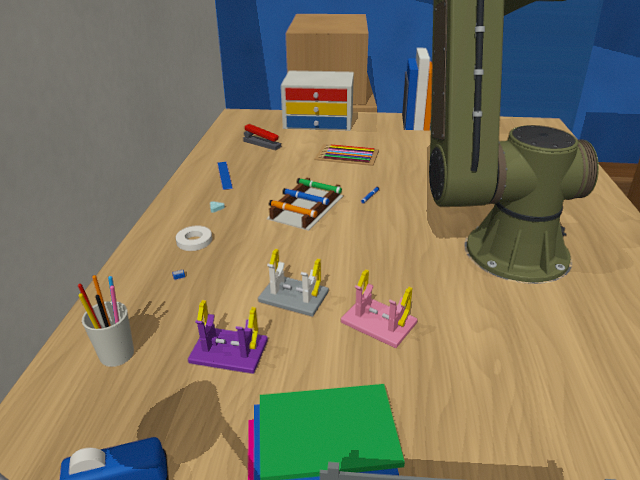

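The top view shows the blue marker in the rack centred at about (438,208), with orange to its left and green to its right. The grey stand is at (245,220). The small blue pen at (475,296) and the pink and purple stands are decoys. Next I'll measure both parts.

```bash
cat > m.py <<'E'
from h import *
def crop(c,x0,y0,x1,y1,s,fn): cv2.imwrite(fn,cv2.resize(c["image"][y0:y1,x0:x1],None,fx=s,fy=s,interpolation=cv2.INTER_CUBIC))
def mask(c,lo,hi,box):
    h=cv2.cvtColor(c["image"],cv2.COLOR_BGR2HSV); m=cv2.inRange(h,np.array(lo),np.array(hi)); k=np.zeros_like(m); x0,y0,x1,y1=box; k[y0:y1,x0:x1]=m[y0:y1,x0:x1]; return k
def blobs(m,amin):
    n,l,s,ce=cv2.connectedComponentsWithStats(m); return [(s[i,4],ce[i],l==i) for i in range(1,n) if s[i,4]>=amin]
E
python3 - <<'E'
from m import *
t=pickle.load(open("top.pkl","rb")); s=pickle.load(open("side.pkl","rb"))
for c,box in((t,(375,150,500,265)),(s,(265,170,345,230))):
  for nm,lo,hi in(("blue",(100,110,50),(125,255,255)),("green",(45,100,40),(85,255,255)),("orange",(5,170,130),(17,255,255))):
    m=mask(c,lo,hi,box); p=np.argwhere(m)[:,::-1]
    if len(p)<20: print(nm,len(p));continue
    r=cv2.minAreaRect(p.astype(np.float32)); print(nm,len(p),r)
    w=onplane(c,cv2.boxPoints(r),35); print(w.round(0)[:,:2].tolist(), onplane(c,r[0],35).round(1))
for c,box in((t,(205,175,285,265)),(s,(250,240,335,320))):
    print("stand")
    for nm,lo,hi in(("yellow",(20,120,80),(35,255,255)),("grey",(0,0,70),(180,50,165)),("white",(0,0,170),(180,50,255))):
        for a,ce,b in blobs(mask(c,lo,hi,box),12):
            p=np.argwhere(b)[:,::-1]; w,D=bydepth(c,p); w=w[D>0]
            print(nm,a,ce.round(1),np.median(w,0).round(0),"z",np.percentile(w[:,2],[5,95]).round(0))
            if nm=="grey" and a>300: 
                hull=cv2.minAreaRect(p.astype(np.float32)); print(hull, onplane(c,cv2.boxPoints(hull),14).round(1).tolist())
crop(t,205,175,285,265,6,"pics/t_st.png"); crop(s,250,240,335,320,6,"pics/s_st.png")
a=cv2.imread("pics/t_st.png");b=cv2.imread("pics/s_st.png");b=cv2.copyMakeBorder(b[:480,:],0,60,0,0,cv2.BORDER_CONSTANT);cv2.imwrite("pics/st.png",cv2.resize(np.hstack([a,b]),None,fx=.8,fy=.8))
E
```

```text
blue 469 ((437.4238586425781, 208.5878448486328), (8.325233459472656, 64.97258758544922), 20.955778121948242)
[[486.0, -143.0], [610.0, -193.0], [604.0, -209.0], [480.0, -159.0]] [[ 544.9 -175.7   35. ]]
green 465 ((470.95135498046875, 223.9816436767578), (9.12605094909668, 65.3167495727539), 20.695451736450195)
[[455.0, -210.0], [579.0, -260.0], [573.0, -278.0], [448.0, -227.0]] [[ 513.4 -243.5   35. ]]
orange 378 ((402.3123474121094, 196.01214599609375), (6.952750205993652, 64.4151840209961), 21.317913055419922)
[[512.0, -73.0], [635.0, -123.0], [630.0, -136.0], [507.0, -86.0]] [[ 570.8 -104.6   35. ]]
blue 227 ((306.15081787109375, 195.8590087890625), (45.349788665771484, 6.756659984588623), 13.240518569946289)
[[609.0, -188.0], [611.0, -228.0], [479.0, -176.0], [480.0, -138.0]] [[ 543.2 -181.6   35. ]]
green 206 ((319.5970458984375, 185.57029724121094), (44.146575927734375, 6.387565612792969), 12.724355697631836)
[[578.0, -253.0], [579.0, -294.0], [447.0, -242.0], [449.0, -203.0]] [[ 511.8 -247.4   35. ]]
orange 152 ((292.94537353515625, 207.7117156982422), (45.35285949707031, 6.
[... 460 characters left out ...]
.0], [448.8, 195.6, 14.0]]
stand
yellow 137 [274.5 257.5] [566. 186.  83.] z [ 1. 98.]
yellow 244 [316.5 275.7] [472. 219.  59.] z [21. 98.]
yellow 89 [252.9 313.1] [572. 379.  92.] z [  3. 100.]
grey 1614 [292.3 294.5] [526. 235.  15.] z [ 8. 53.]
((293.6346130371094, 290.6730651855469), (65.42852020263672, 39.20448684692383), 15.255118370056152) [[596.3, 253.7, 14.0], [599.5, 116.7, 14.0], [447.2, 169.5, 14.0], [458.0, 295.8, 14.0]]
white 56 [279.7 267.2] [555. 191.  59.] z [51. 67.]
white 110 [271.7 280. ] [567. 228.  52.] z [21. 80.]
white 39 [310.9 276.4] [485. 216.  56.] z [47. 69.]
white 12 [303.2 273. ] [497. 254.  94.] z [ 1. 96.]
white 133 [304.2 289.1] [495. 250.  47.] z [21. 81.]
```

View pics/st.png

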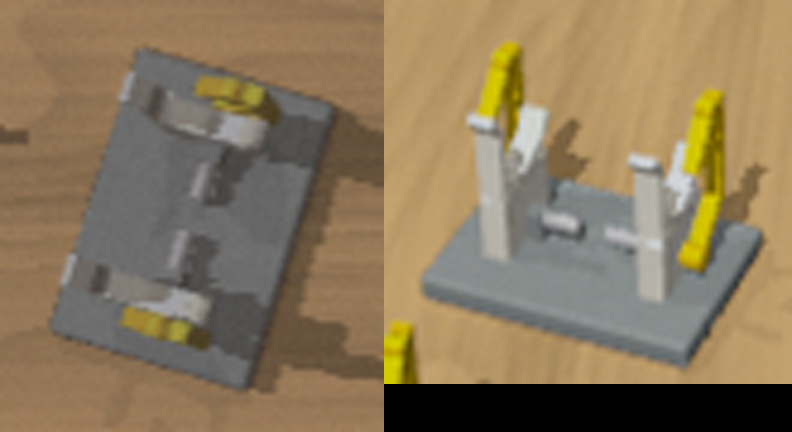

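The crops show two white forks with tall prongs on the world +y side. The yellow jaws lie just outside the forks on the -y side, and short pins sit low between the forks. I still need the seat's offset across the base, so I'll take fork height profiles from depth.

```bash
python3 - <<'E'
from m import *
t=pickle.load(open("top.pkl","rb")); s=pickle.load(open("side.pkl","rb"))
B=np.array([[476.4,281.5],[601.2,243.3],[572.8,156.7],[448.8,195.6]]); o=B.mean(0)
u=(B[1]-B[0])+(B[2]-B[3]); v=(B[0]-B[3])+(B[1]-B[2]); print(np.degrees(np.arctan2(u[1],u[0])),np.degrees(np.arctan2(v[1],v[0]))-90,np.linalg.norm(u)/2,np.linalg.norm(v)/2,o)
a=np.radians((np.degrees(np.arctan2(u[1],u[0]))+np.degrees(np.arctan2(v[1],v[0]))-90)/2); 
X=np.array([np.cos(a),np.sin(a)]);Y=np.array([-X[1],X[0]])
for nm,c,box in(("top",t,(205,175,285,265)),("side",s,(250,240,335,320))):
    g=np.array([(x,y) for y in range(box[1],box[3]) for x in range(box[0],box[2])]); w,D=bydepth(c,g)
    l=np.c_[(w[:,:2]-o)@X,(w[:,:2]-o)@Y,w[:,2]]; ok=(D>0)&(l[:,2]>20)&(abs(l[:,0])<62)&(abs(l[:,1])<50)
    l=l[ok]; 
    hsv=cv2.cvtColor(c["image"],cv2.COLOR_BGR2HSV)[g[ok][:,1],g[ok][:,0]]
    col=np.where((hsv[:,1]>120),"Y",np.where(hsv[:,1]<50,"W","o"))
    for nmx,sel in(("fork+",abs(l[:,0]-38)<8),("fork-",abs(l[:,0]+38)<8),("mid",abs(l[:,0])<29)):
        print(nm,nmx,end=": ")
        for y in range(-48,48,4):
            k=sel&(abs(l[:,1]-y)<2)
            if k.sum(): print(f"{y}:{l[k,2].max():.0f}/{np.median(l[k,2]):.0f}",end="  ")
        print()
    k=(col=="Y")&(abs(l[:,0])>42); 
    for sg in(1,-1): q=l[k&(sg*l[:,0]>0)]; print(nm,"yellow",sg,np.median(q,0).round(0),"top",q[q[:,2]>90].mean(0).round(0), "nose?",q[abs(q[:,2]-73)<5].mean(0).round(0), q[abs(q[:,2]-73)<5][:,1].max().round(0) if (abs(q[:,2]-73)<5).any() else "")
    k=(col=="W")&(l[:,2]>85); 
    for sg in(1,-1): q=l[k&(sg*l[:,0]>0)]; print(nm,"prongtop",sg,len(q),q.mean(0).round(1))
    if nm=="side":
        k=(abs(l[:,0])<29); print(l[k][::3].round(0).tolist()[:40])
E
```

```text
-17.21755325773287 -17.985383493216204 130.2361796890557 90.68110332368042 [524.8   219.275]
top fork+: -28:79/66  -24:93/66  -20:62/58  -16:100/57  -12:90/55  -8:82/53  -4:77/51  0:77/51  4:56/53  8:56/54  12:57/54  16:87/63  20:94/89  24:96/92  28:95/93  
top fork-: -28:99/68  -24:98/66  -20:102/61  -16:99/56  -12:94/55  -8:89/54  -4:82/52  0:77/52  4:57/53  8:56/54  12:60/56  16:92/71  20:95/90  24:96/93  28:93/93  
top mid: -16:20/20  -8:29/27  -4:32/29  0:33/28  4:29/29  32:20/20  
top yellow 1 [ 49. -15.  87.] top [ 50. -19.  96.] nose? [ 48. -10.  75.] 3.0
top yellow -1 [-49. -18.  93.] top [-48. -21.  97.] nose? [-49.  -8.  75.] 2.0
top prongtop 1 39 [38.2 22.2 90.7]
top prongtop -1 38 [-37.5  21.2  90.8]
side fork+: -28:87/80  -24:92/65  -20:97/61  -16:101/56  -12:98/55  -8:89/53  -4:79/50  0:84/49  4:54/40  8:54/45  12:54/43  16:56/35  20:90/56  24:96/59  28:95/94  
side fork-: -24:97/60  -20:98/51  -16:92/54  -12:59/52  -8:90/52  -4:82/49  0:53/47  4:53/30  8:54/49  12:56/41  16:85/37  20:85/54  24:96/90  28:95/95  
side mid: -8:28/28  -4:29/27  0:30/27  4:32/26  
side yellow 1 [ 47. -17.  85.] top [ 48. -17.  96.] nose? [ 47. -22.  72.] -3.0
side yellow -1 [-51. -16.  63.] top [-50. -19.  96.] nose? [-51. -15.  74.] 1.0
side prongtop 1 16 [35.5 25.5 92.8]
side prongtop -1 20 [-39.7  24.2  91.9]
[[27.0, -5.0, 29.0], [28.0, -0.0, 29.0], [23.0, -6.0, 26.0], [24.0, 2.0, 29.0], [16.0, 3.0, 32.0], [13.0, -5.0, 27.0], [24.0, 2.0, 27.0], [17.0, 2.0, 28.0], [11.0, -1.0, 28.0], [27.0, 2.0, 23.0], [20.0, 1.0, 24.0], [12.0, 2.0, 27.0], [8.0, -4.0, 24.0], [24.0, 2.0, 20.0], [10.0, 2.0, 25.0], [-8.0, -1.0, 29.0], [-15.0, -2.0, 29.0], [-9.0, 0.0, 27.0], [-15.0, -1.0, 28.0], [-7.0, -2.0, 22.0], [-16.0, 1.0, 27.0], [-13.0, 0.0, 22.0], [-20.0, -1.0, 24.0]]
```

Local fork profile: the vee bottom is at z≈51, centred at y≈0, and the prong inner faces are at ≈17. That matches the 60 mm seat axis and 34 mm gap, so the seat is over the base centre (525,219) at a yaw of -17.6°. The pins at z≈30 are below the fingertips (41). Green and blue are 74.8 mm apart, as expected. Now I'll grasp.

```bash
cat >> h.py <<'E'
def q(deg): a=np.radians(deg)/2; return [0.0,float(np.cos(a)),float(np.sin(a)),0.0]
P=np.array([542.5,-175.0]); QP=q(-22.0); S=np.array([524.8,219.8]); QS=q(-17.6)
E
python3 - <<'E'
from h import *
from rig import bot
print(bot.ik([*P,150],QP),bot.ik([*S,150],QS))
bot.move_gripper(60); bot.move_to([*P,130],QP); bot.servo_line([*P,35],speed=120)
print(bot.read_state()["ft_force"])
bot.move_gripper(0,80); s=bot.read_state(); print(s["clock"],s["grip_width"],s["grip_force"],s["ft_force"],s["ee_pos"])
bot.servo_line([*P,150],speed=120); s=bot.read_state(); print(s["clock"],s["grip_width"],s["grip_force"],s["ft_force"],s["ee_pos"])
bot.move_to([*S,165],QS); s=bot.read_state(); print(s["clock"],s["grip_width"],s["ft_force"],s["ee_pos"],s["tool_rot"])
for n in("top","side"):
    c=bot.read_camera(n); pickle.dump(c,open(n+"1.pkl","wb")); cv2.imwrite(f"pics/{n}1.png",c["image"])
E
```

```text
[-3.76293759e-01  4.12722625e-01  1.54636176e+00 -4.44089210e-16
  1.18250827e+00  1.57847500e+00] [ 3.32258610e-01  4.10502131e-01  1.54952769e+00 -4.44089210e-16
  1.18156284e+00  2.21023289e+00]
[ 0.23592651 -0.52658902 -0.95423594]
4.025 0.07774666557141675 4.401164129376411 [-0.67030973 -0.08721843  9.06053156] [ 543.16349043 -175.25137555   36.11299521]
5.1333 -0.3031783147387082 0.0 [-0.06959587 -0.5752659  -0.36129451] [ 542.16838119 -174.87690133  149.1625044 ]
6.6 -0.04961953637430163 [-0.17045097 -0.96678915  0.46317595] [525.15153943 218.88117644 164.88486126] [ 1.03303769e-04  9.88140439e-01 -1.53552792e-01 -4.39811070e-05]
```

The gripper closed to 0, so it missed. I'll look before moving anything else.

```bash
python3 - <<'E'
from m import *
t=pickle.load(open("top1.pkl","rb")); s=pickle.load(open("side1.pkl","rb"))
a=cv2.resize(t["image"][150:270,370:505],(400,356),interpolation=cv2.INTER_CUBIC);b=cv2.resize(s["image"][160:240,260:350],(400,356),interpolation=cv2.INTER_CUBIC)
cv2.imwrite("pics/miss.png",np.hstack([a,b]))
for c,box in((t,(375,150,500,265)),(s,(265,170,345,230))):
  for nm,lo,hi in(("blue",(100,110,50),(125,255,255)),("green",(45,100,40),(85,255,255))):
    p=np.argwhere(mask(c,lo,hi,box))[:,::-1]; r=cv2.minAreaRect(p.astype(np.float32)); w,D=bydepth(c,p); w=w[D>0]
    print(nm,len(p),r,onplane(c,r[0],35).round(1),np.median(w,0).round(1),np.percentile(w[:,2],[5,95]))
E
```

```text
blue 459 ((437.6156921386719, 208.58685302734375), (8.40471076965332, 64.83349609375), 20.95577621459961) [[ 544.9 -176.1   35. ]] [ 545.6 -175.4   42.9] [39.12046864 46.23694825]
green 463 ((471.123291015625, 224.17124938964844), (8.544004440307617, 65.54305267333984), 20.556045532226562) [[ 513.  -243.9   35. ]] [ 513.  -242.3   42.8] [37.58527579 45.94705199]
blue 126 ((315.67486572265625, 198.3355255126953), (25.703821182250977, 5.802446365356445), 14.743562698364258) [[ 515.1 -169.4   35. ]] [ 517.3 -160.    41.5] [33.34067154 46.20071476]
green 164 ((323.7494812011719, 186.39505004882812), (35.6822624206543, 6.167304992675781), 12.724355697631836) [[ 499.4 -243.2   35. ]] [ 498.  -233.6   41.6] [32.87431018 46.81866557]
```

View pics/miss.png

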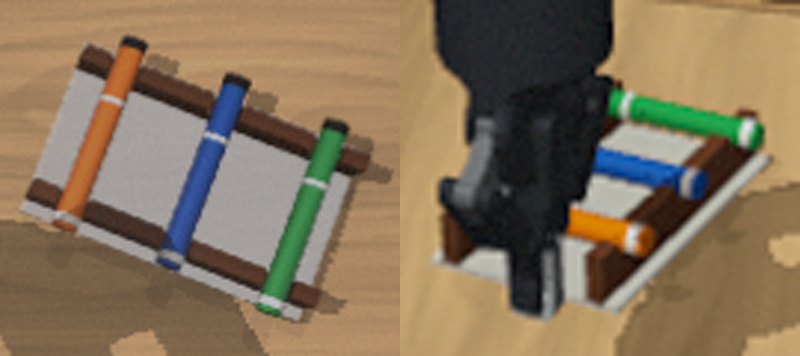

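View pics/side1.png

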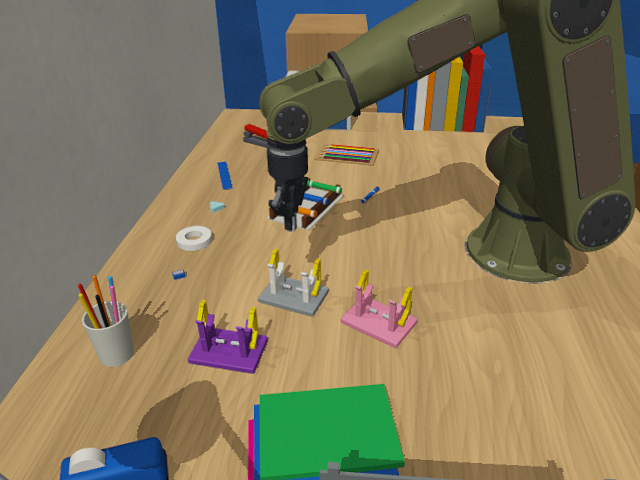

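The marker hasn't moved. The picture also shows its black cap at the +x end, so its true middle is about 3 mm further along +x. I'll check where the fingertips really are against the reported TCP.

```bash
python3 - <<'E'
from m import *
from rig import bot
print(bot.tip_reach, bot.read_state()["ee_pos"], bot.read_state()["joint_positions"])
s=pickle.load(open("side1.pkl","rb"))
g=np.array([(x,y) for y in range(170,235) for x in range(265,320)]); w,D=bydepth(s,g)
k=(D>0)&(w[:,1]>150)&(w[:,1]<300)&(w[:,2]>100); w=w[k]; 
for z in range(120,240,8):
    p=w[abs(w[:,2]-z)<4]
    if len(p): print(z,len(p),p.min(0).round(),p.max(0).round())
a=cv2.resize(s["image"][150:240,250:340],(540,540),interpolation=cv2.INTER_CUBIC); cv2.imwrite("pics/grip.png",a)
E
```

```text
19.0 [525.1963401  218.81959772 164.90611758] [ 3.30416102e-01  3.94760201e-01  1.53466978e+00 -4.16957164e-05
  1.21229991e+00  2.20988525e+00]
176 18 [512. 220. 174.] [536. 229. 179.]
184 44 [512. 216. 180.] [534. 235. 188.]
192 44 [512. 216. 188.] [534. 236. 196.]
200 44 [511. 214. 196.] [534. 234. 204.]
208 35 [513. 213. 204.] [536. 236. 211.]
216 24 [509. 212. 212.] [522. 250. 220.]
224 92 [502. 189. 220.] [544. 255. 228.]
232 62 [501. 184. 228.] [547. 263. 236.]
```

View pics/grip.png

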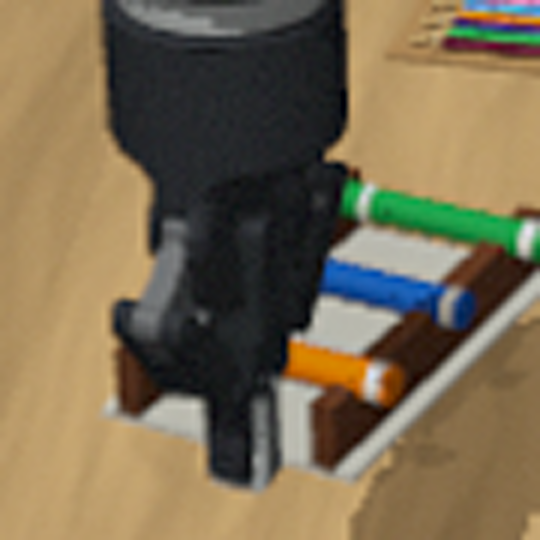

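The fingertips are at z≈175, but the reported TCP implies 146. So the tool really ends about 28 mm higher than reported. The 9 N touch on top of the marker at a reported z of 36 agrees: a tip on the marker's top at 44–45 gives the same offset. I'll command 28 mm lower, guarded by force, and use z relative to the grasp for seating.

```bash
python3 - <<'E'
from h import *
from rig import bot
P=np.array([547.2,-176.7])
def st(l):
    s=bot.read_state(); print(l,s["clock"],round(s["grip_width"],1),round(s["grip_force"],1),s["ft_force"].round(1),s["ee_pos"].round(1)); return s
bot.move_gripper(60); bot.move_to([*P,90],QP); print(bot.servo_line([*P,8],speed=80,until_force=8)); st("down")
bot.move_gripper(0,80); s=st("grip")
if s["grip_width"]>14:
    bot.servo_line([*P,120],speed=120); st("up")
    bot.move_to([*S,135],QS); bot.dwell(.2); st("over")
for n in("top","side"):
    c=bot.read_camera(n); pickle.dump(c,open(n+"2.pkl","wb"))
t=pickle.load(open("top2.pkl","rb"));s=pickle.load(open("side2.pkl","rb"))
cv2.imwrite("pics/over.png",np.hstack([cv2.resize(t["image"][130:290,200:360],(400,400)),cv2.resize(s["image"][160:320,220:380],(400,400),interpolation=cv2.INTER_CUBIC)]))
E
```

```text
False
down 9.975 59.9 0.0 [0.9 0.1 0.5] [ 547.5 -176.8    8.6]
grip 10.45 15.4 78.0 [-1.6  0.1  5.7] [ 547.4 -176.8    8.4]
up 11.5333 15.7 78.0 [ 0.1 -0.3  0.5] [ 546.8 -176.5  119.1]
over 13.2083 15.5 78.0 [-0.2  0.  -0.5] [525.1 219.1 135. ]
```

View pics/over.png

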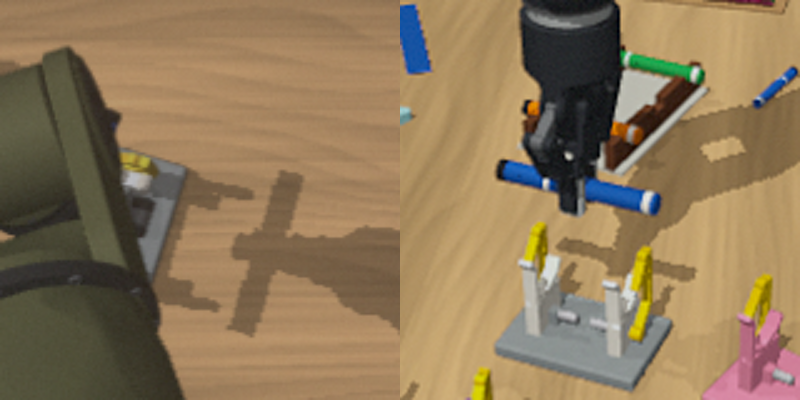

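The marker is held level over the grey stand, at about (575,188) in the right-hand crop, with the fingertips below it. I'll measure its position and tilt against the stand.

```bash
python3 - <<'E'
from m import *
s=pickle.load(open("side2.pkl","rb"))
m=mask(s,(100,110,40),(128,255,255),(410//1,0,411,1)); m=mask(s,(98,110,40),(128,255,255),(410-0,1,411,2))
m=mask(s,(98,100,40),(128,255,255),(415*0+255,215,300+190,250)) if 0 else mask(s,(98,100,40),(128,255,255),(415*0+410-160,222,490,248))
# crop origin (220,160), scale .4 : marker spans px ~(418..485)->x 220+.4*(100..260)
m=mask(s,(0,0,0),(180,255,255),(250,215,330,250))
g=np.argwhere(m)[:,::-1]; w,D=bydepth(s,g); k=(D>0)&(w[:,2]>140)&(w[:,2]<185)&(abs(w[:,1]-219)<60); w=w[k]; g=g[k]
a=np.radians(-17.6);X=np.array([np.cos(a),np.sin(a)]);Y=np.array([-X[1],X[0]])
l=np.c_[(w[:,:2]-[524.8,219.3])@X,(w[:,:2]-[524.8,219.3])@Y,w[:,2]]
print(l[:,0].min(),l[:,0].max())
for x in range(-75,80,10):
    p=l[abs(l[:,0]-x)<5]
    if len(p): print(x,len(p),"y",np.percentile(p[:,1],[10,50,90]).round(1),"z",np.percentile(p[:,2],[5,50,95]).round(1))
E
```

```text
-71.34429806098711 69.58689350864816
-75 14 y [-3.3  0.7  6.1] z [158.3 164.5 170.4]
-65 50 y [-0.6  6.3  8.4] z [156.8 167.1 172.4]
-55 43 y [-0.3  5.5  7.4] z [157.7 167.4 171.7]
-45 41 y [-0.2  5.4  9.4] z [158.6 168.  171.3]
-35 45 y [-0.8  6.5  8.8] z [158.2 167.3 172. ]
-25 42 y [-1.   5.2  9. ] z [157.8 168.4 171.9]
-15 89 y [-11.7   7.2  14.2] z [152.6 168.9 181.4]
-5 104 y [-9.4 15.5 21.2] z [146.  168.7 182.2]
5 46 y [13.5 19.2 22. ] z [145.2 163.9 179.8]
15 15 y [5.6 8.3 9.4] z [153.3 163.2 167.9]
25 23 y [5.7 7.4 8.8] z [157.7 162.6 167.1]
35 31 y [3.8 6.7 8.2] z [158.4 166.3 171.7]
45 38 y [-1.1  6.4  9.1] z [158.8 167.8 172.1]
55 39 y [-0.7  5.6  8.3] z [157.1 168.  171.5]
65 40 y [0.5 5.6 8.8] z [157.5 167.9 171.9]
```

The marker is centred at ±70, its axis is at local y≈0 and z≈163, and it is level. Pressing down now, with a force guard.

```bash
python3 - <<'E'
from h import *
from rig import bot
def st(l):
    s=bot.read_state(); print(l,round(s["clock"],2),round(s["grip_width"],1),round(s["grip_force"],1),s["ft_force"].round(1),s["ee_pos"].round(1)); return s
bot.servo_line([*S,75],speed=100); st("approach")
for z,f in((55,35),(44,35),(37,35),(31.5,30)):
    r=bot.servo_line([*S,z],speed=35,until_force=f); st((z,r))
    if r: break
for n in("top","side"):
    c=bot.read_camera(n); pickle.dump(c,open(n+"3.pkl","wb"))
s=pickle.load(open("side3.pkl","rb")); cv2.imwrite("pics/seat.png",cv2.resize(s["image"][210:330,240:350],(550,600),interpolation=cv2.INTER_CUBIC))
E
```

```text
approach 14.06 15.9 78.0 [-0.1 -0.1 -0.3] [525.1 219.9  75.5]
(55, False) 14.78 15.7 78.7 [1.2 4.7 6.9] [525.7 220.5  55.7]
(44, False) 15.25 15.8 78.0 [ 4.4  6.3 -4.9] [524.9 220.3  43.3]
(37, False) 15.6 15.5 78.1 [  1.7   2.6 -11.2] [524.2 219.7  36. ]
(31.5, True) 15.81 15.7 80.3 [-2.8 -0.9  7.8] [525.1 219.9  33.5]
```

View pics/seat.png

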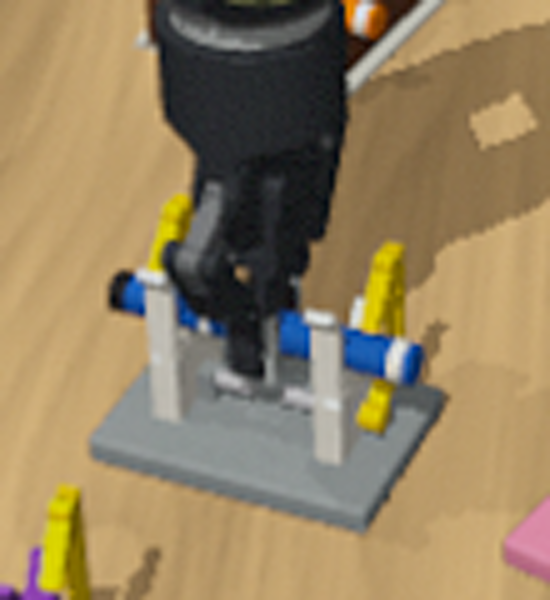

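The force turned to -11 N, meaning the jaws had snapped over and were pulling the marker down. It then met a firm stop at z=33.5, which is the expected seat height. Releasing and backing off.

```bash
python3 - <<'E'
from h import *
from rig import bot
bot.move_gripper(45); bot.servo_line([*S,130],speed=90); s=bot.read_state(); print(s["clock"],s["ft_force"],s["ee_pos"])
bot.move_to([350,-150,200],QS)
for n in("top","side"):
    c=bot.read_camera(n); pickle.dump(c,open(n+"4.pkl","wb"))
from m import *
t=pickle.load(open("top4.pkl","rb"));s=pickle.load(open("side4.pkl","rb"))
cv2.imwrite("pics/end.png",np.hstack([cv2.resize(t["image"][170:270,195:295],(400,400),interpolation=cv2.INTER_CUBIC),cv2.resize(s["image"][235:325,245:335],(400,400),interpolation=cv2.INTER_CUBIC)]))
a=np.radians(-17.6);X=np.array([np.cos(a),np.sin(a)]);Y=np.array([-X[1],X[0]])
for c,box in((t,(195,170,295,270)),(s,(245,235,335,325))):
    p=np.argwhere(mask(c,(98,100,40),(128,255,255),box))[:,::-1]; w,D=bydepth(c,p); w=w[D>0]; l=np.c_[(w[:,:2]-[524.8,219.3])@X,(w[:,:2]-[524.8,219.3])@Y,w[:,2]]
    print(l[:,0].min(),l[:,0].max())
    for x in(-60,-25,0,25,60):
        k=l[abs(l[:,0]-x)<8]
        if len(k): print(x,len(k),np.median(k[:,1]).round(1),np.percentile(k[:,2],[5,95]).round(1))
E
```

```text
17.5333 [ 0.15678803 -0.36876707 -0.71913295] [524.54084394 219.68697327 129.33445456]
-69.38943302875781 62.22206144906375
-60 22 -0.4 [64.6 71.9]
-25 58 -1.1 [64.8 71.6]
0 60 -0.7 [65.2 71.9]
25 36 -0.3 [65.6 71.5]
60 24 0.0 [63.7 71.4]
-71.68181935538155 64.82588302
-60 30 4.6 [60.8 70.7]
-25 26 6.2 [57.7 69.9]
0 55 5.4 [59.  70.6]
25 38 4.3 [59.7 72. ]
60 25 5.9 [60.  70.2]
```

View pics/end.png

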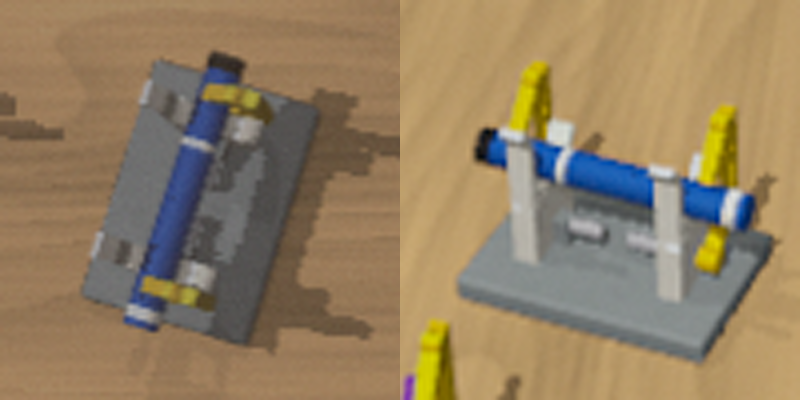

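The marker lies level at the bottom of both forks, its top reading about 71 with the usual +2 bias. It is centred, and both yellow noses are over it.

```bash
python3 -c "
from rig import bot
print(bot.finish_job())"
```

```text
the job is handed in; nothing more can be done
None
```

The blue marker is seated level and centred in both forks of the grey clip stand, with the yellow jaws closed over it, and released; the green and orange markers were left in the rack, and the job is handed in (no verdict was returned).

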